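# Make up a case of sound plaster castings

### The job

Make up this packing case with three sound castings: take the broken one (no head) out of the case and put it in the green tray, stand whole figures from the drying board in the middle of whichever compartments are then empty, and shut the lid. Handle the plaster with care, keeping the whole figures upright, and leave the broken figure on the board and the other things on the bench where they are.

Things in the scene. Friction and masses are not known exactly. Their poses are not given: they have to be found in the camera images.
- case: Plywood packing case, fixed: outside 96 (its x) by 300 mm (its y), rim 64 mm up (44 along the side away from the robot), walls 6, floor 8 mm. Three compartments in a row along y, 80 mm apart, marked by two floor ribs 4 mm high. Origin: centre of its underside; x points towards the robot (within 0.2 rad), to the hinge on that side. Ignore the flat paper disc.
- case_end1 (a point): centre of the compartment at the case's +y end, on its floor (8 mm above the bench)
- case_mid (a point): centre of the middle compartment, on its floor
- case_end2 (a point): centre of the compartment at the case's -y end, on its floor
- lid (a joint): Lid angle, rad: 0 shut, 1.15 at its open stop. Starts at 1.03 to 1.14, leaning over the compartments from the robot's side: the gripper must reach in under it tilted about 30 degrees, its body on the side away from the robot. Stiff hinge, stays where left; about 2 to 3 N on the outer face near the free edge closes it.
- lid_hinge (a point): middle of the hinge line, on the rim nearer the robot, 64.5 mm above the bench (lid's underside). It runs along the case's y; closing swings the free edge away from the robot and down. The point turns with the lid: x from free edge to hinge, z out of the outer face.
- lid_edge (a point): middle of the lid's free edge, on its outer (upper) face: clear plastic sheet 98 mm from hinge to free edge, 300 mm long, 6 mm thick, with thin steel strips along both edges
- whole_a: Whole: a plaster figure like a small pawn: plain round body 34 mm in diameter and 30 mm tall with vertical sides, then a narrow neck and a round head 21 mm wide; 52 mm tall in all, 60 g. Origin at the centre of its underside, z up. Starts in the case.
- whole_b: Whole: a plaster figure like a small pawn: plain round body 34 mm in diameter and 30 mm tall with vertical sides, then a narrow neck and a round head 21 mm wide; 52 mm tall in all, 60 g. Origin at the centre of its underside, z up. Starts in the case or on the drying board.
- whole_c: Whole: a plaster figure like a small pawn: plain round body 34 mm in diameter and 30 mm tall with vertical sides, then a narrow neck and a round head 21 mm wide; 52 mm tall in all, 60 g. Origin at the centre of its underside, z up. Starts on the drying board.
- broken_a: Broken: a broken plaster figure, its head snapped off: the same round body 34 mm in diameter with vertical sides up to 30 mm, then only the stump of a neck; 34 mm tall, 50 g. Origin at the centre of its underside, z up. Starts in the case.
- broken_b: Broken: a broken plaster figure, its head snapped off: the same round body 34 mm in diameter with vertical sides up to 30 mm, then only the stump of a neck; 34 mm tall, 50 g. Origin at the centre of its underside, z up. Starts on the drying board and stays there.
- board: Drying board, a wooden slab 75 (x) by 200 (y) by 8 mm, fixed, to the left or the right of the case; figures stand on it in a row along its y, about 70 mm apart. Origin at the centre of its underside.
- tray: Green plastic tray for rejects, 170 by 170 mm outside, 28 mm high, walls 4 mm, floor 4 mm, fixed, to the other side of the case than the board. Origin at the centre of its underside. A mixing cup stands in its near half.
- mix_cup: White plastic mixing cup, 56 mm across the rim, 62 mm tall, standing in the tray; bystander. Origin at the centre of its underside.
- bottle: Clear bottle with an orange cap, 60 mm in diameter, 170 mm tall, standing; bystander. Origin at the centre of its underside.
- mould: Dark rubber mould block 80 (x) by 110 (y) by 50 mm; bystander. Origin at the centre of its underside.
- spatula: Spatula 280 mm long lying flat beyond the case, roughly across the bench, under 30 mm high; bystander. Origin near its middle, x along its length.
There are look-alikes about, which are no part of the job. Leave any red look-alike of the whole_b alone.

How it is judged:
By the outcome, as a careful person would: the job done as asked, in the order asked, and still so for the second after the job is handed in, with the robot touching nothing.
It also fails if it takes over 72 s, if anything falls off the work surface, if the arm or the gripper's body presses on something with over 40 N, if the wrist force passes 120 N, or if a joint passes its speed limit or range.

### The arm

A 6-joint arm with a two-finger parallel gripper is mounted at the origin on the work surface. World frame = base frame: x ahead of the robot, y to its left, z up, the work surface at z = 0. Lengths are in mm, angles in rad, forces in N, time in s.
With the tool pointing down it reaches from about 350 to 875 mm from the base axis. Payload 4.2 kg.
Tool frame: the origin (TCP) lies midway between the tips of the shut fingers; the grasp point (between the pads) lies 19 mm behind it (arm.hold_point_z is the distance from the TCP to the grasp point, in mm); z points along the fingers, y is the line along which they close (so a half turn about z gives the same grasp; the last joint's range is limited). The gripper opens to 85 mm and grips with 20 to 120 N. Pads are 22 mm wide; open, the fingers measure 114 mm over their backs; the gripper's body (76 mm by 85 mm) begins 54 mm behind the grasp point. The pads swing forward as they close: fully open they stand 13 mm farther back than shut.
Start: joints at [-0.954, 0.385, 0.008, 0, -1.194, -0.259], TCP at [218.898, -585.391, 231.312] pointing down, gripper open.
Joint ranges: [-3.14, 3.14], [-1.21, 2.06], [-1.07, 1.41], [-3.16, 2.05], [-2.99, -0.16], [-3.1, 3.1]. Speed limits (rad/s): [2.79, 2.79, 3.14, 3.14, 3.14, 3.14].

### API

Orientations are given as a unit quaternion [x, y, z, w].
In Python, from bench import arm, vision gives the robot as it stands. The module is installed in compiled form; this text tells all that it offers.
- The arm moves only by the tool servo_tool, never from a script. Its argument "plan" is a list of rows, each a list of 7 numbers: the shift along the world's x, y, z each as a share of 300 mm, from -1 to 1, then the turn, a rotation vector about the world's x, y, z each as a share of 2 rad, from -1 to 1, then the opening, from 0 (shut) to 1 (fully open). A call has 1 to 20 rows; each row shifts and turns the commanded pose from where the row before left it; what a row does not reach is not made up. A row lasts 1/8 s, in which the tool goes at most 62.5 mm and 10.7 degrees, less where a joint would pass 70% of its speed; a pose out of reach is approached as far as the arm can. A call with a number of a shift or a turn outside -1 to 1 is refused whole. A call with a gripper value outside its range is refused whole. The fingers move at their own pace and stop on an object; the grip force is fixed at half the most. Time passes only in rows, so rows that do not move let the fingers close. It gives the time, the measured TCP pose, the force, the opening and the grip force at its end, in the units of the state.
- arm.read_state(): the state, without advancing time (a new reading comes with each control period).
- vision.get_image(name): name is "scene" or "top" or "wrist"; returns a dict with "image" (480x640x3 uint8, red, green, blue), "z_map" (480x640 float32, mm along the optical axis (not along the pixel's ray), 0 where there is no reading), "K" (3x3 intrinsics, pixels), "world_to_cam" (4x4, takes a point from world to camera coordinates); the wrist camera has in their place "mount" (4x4, takes a point from camera to tool coordinates, whose origin is the TCP and whose axes are the flange's). Camera axes: x right, y down, z forward; pixel columns grow to the right and rows downward; lengths in mm; the calibration is good to about 2 mm. A picture is of the moment at which its call begins: read the wrist's pose just before it.
- arm.job_done(): hands the job in; it is judged then, once.
The state is a dict: "clock": time; "joints": joint angles; "joint_vel": joint speeds; "joint_efforts": joint torques, N m; "position": TCP position; "ee_rot": TCP orientation; "contact_force": force on the tool from outside, world axes, zero at the start; "wrist_torque": the same for the moment, N m; "gripper_width": finger opening in mm; "grasp_force": force on a finger pad.
Only numpy, scipy, OpenCV 4.12 (cv2) and the standard library are available. Lean on these libraries where they do the work, as an engineer would, in place of code of your own. Each camera call takes 0.05 s, during which the arm holds its last target. There are 200 camera calls.

## Working session

There is one attempt and no reset: what is moved stays moved. The work goes in short steps, Python scripts to look and compute and a tool call to move; the robot and the scene stay as the last step left them, time stands still between calls to the robot, and variables do not carry over. Pictures are saved under pics/ and viewed, at most 10 in all, crops included, and the job is handed in when it is done.

Besides the shell and the picture viewer there is one more tool, called after ">>>" in YAML: its name, and indented under it one key for each argument. servo_tool: Moves the arm, as the interface text tells. Its arguments: {"type":"object","properties":{"plan":{"type":"array"}},"required":["plan"]}

```bash
mkdir -p pics; cat > h.py <<'E'
import numpy as np, cv2
from bench import arm, vision
def snap(n,f):
    d=vision.get_image(n); cv2.imwrite('pics/'+f+'.png',d['image'][:,:,::-1]); np.savez('pics/'+f+'.npz',**d); return d
def load(f): return dict(np.load('pics/'+f+'.npz'))
def px(d,u,v,z=None,plane=None):
    K=d['K'];T=np.linalg.inv(d['world_to_cam'])
    r=np.linalg.inv(K)@[u,v,1.]
    if plane is not None:
        o=T[:3,3];w=T[:3,:3]@r; return o+w*(plane-o[2])/w[2]
    if z is None: z=d['z_map'][int(v),int(u)]
    return T[:3,:3]@(r*z)+T[:3,3]
def cloud(d):
    v,u=np.mgrid[:480,:640]; z=d['z_map'];K=d['K'];T=np.linalg.inv(d['world_to_cam'])
    P=np.stack([(u-K[0,2])/K[0,0]*z,(v-K[1,2])/K[1,1]*z,z],-1)@T[:3,:3].T+T[:3,3]; P[z==0]=np.nan; return P
E
python3 - <<'E'
from h import *
print(arm.read_state()); 
for n in('scene','top'):
    d=snap(n,n+'0'); print(n,np.linalg.inv(d['world_to_cam']).round(2),d['K'])
E
```

```text
{'clock': 0.0, 'joints': array([-9.54391201e-01,  3.85588993e-01,  6.60917070e-03, -4.86458118e-04,
       -1.19399809e+00, -2.58578221e-01]), 'joint_vel': array([-1.54828745e-03, -2.14211601e-03,  4.73708184e-05,  7.00539099e-04,
        5.37761452e-04,  2.87511436e-04]), 'joint_efforts': array([-7.31951741e-05, -3.92288768e+01,  1.88397288e+01,  4.18605432e+00,
       -4.64485915e-03, -6.93443297e-06]), 'position': array([ 218.69473114, -584.86180779,  230.19734784]), 'ee_rot': array([-1.77872055e-01,  9.84052992e-01,  1.08383830e-03, -2.57359000e-04]), 'contact_force': array([-0.09321736, -0.13241627, -0.63815108]), 'wrist_torque': array([ 0.00857933, -0.04341546,  0.00670928]), 'grasp_force': 0.0, 'gripper_width': 85.64060620184998}
scene [[ 5.4000e-01  7.2000e-01 -4.3000e-01  9.2616e+02]
 [ 8.4000e-01 -4.6000e-01  2.8000e-01 -2.2743e+02]
 [ 0.0000e+00 -5.1000e-01 -8.6000e-01  8.4157e+02]
 [ 0.0000e+00  0.0000e+00  0.0000e+00  1.0000e+00]] [[448.1354596    0.         321.16284457]
 [  0.         448.1354596  232.69948333]
 [  0.           0.           1.        ]]
top [[ 2.00000e-02 -9.90000e-01  1.30000e-01  3.77160e+02]
 [-1.00000e+00 -2.00000e-02 -1.00000e-02  3.00400e+01]
 [ 1.00000e-02 -1.30000e-01 -9.90000e-01  1.38098e+03]
 [ 0.00000e+00  0.00000e+00  0.00000e+00  1.00000e+00]] [[537.08345036   0.         320.86161172]
 [  0.         537.08345036 236.48526094]
 [  0.           0.           1.        ]]
```

View pics/top0.png

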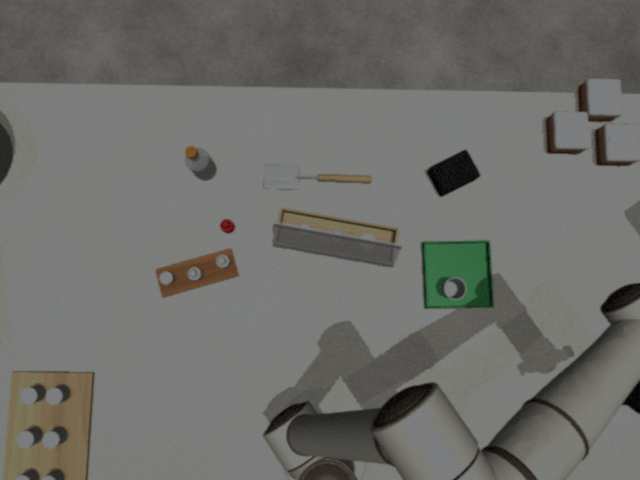

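View pics/scene0.png

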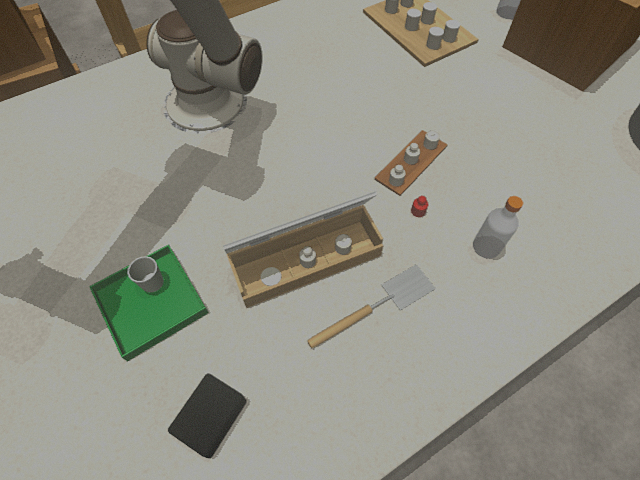

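```bash
python3 - <<'E'
from h import *
d=load('scene0'); im=d['image'][:,:,::-1]
c=cv2.resize(im[180:310,220:400],None,fx=4.4,fy=4.4,interpolation=cv2.INTER_CUBIC)
cv2.imwrite('pics/c1.png',c)
c2=cv2.resize(im[120:220,360:470],None,fx=4,fy=4,interpolation=cv2.INTER_CUBIC); 
t=load('top0')['image'][190:300,150:250,::-1]; c3=cv2.resize(t,(364,400),interpolation=cv2.INTER_CUBIC)
cv2.imwrite('pics/c2.png',np.hstack([c2[:400],c3[:400]][:2]) if c2.shape[0]==400 else c2)
E
```

```text
(no output)
```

View pics/c1.png

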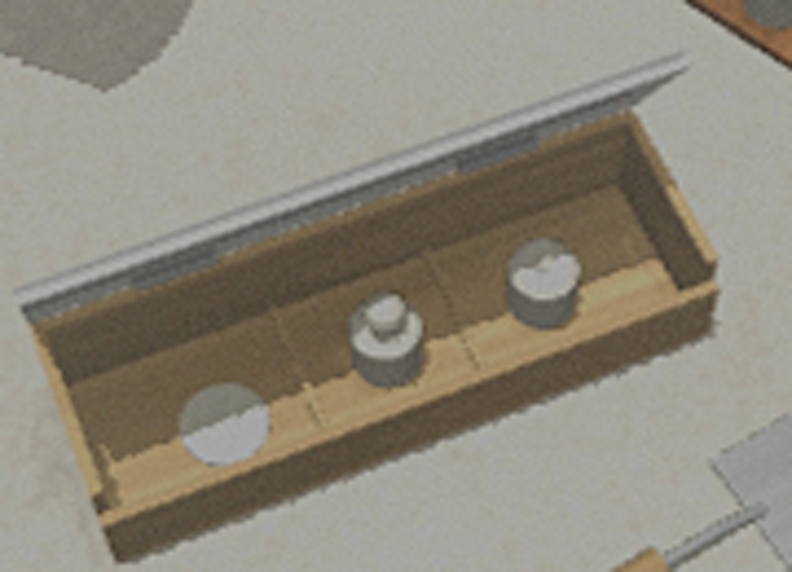

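View pics/c2.png

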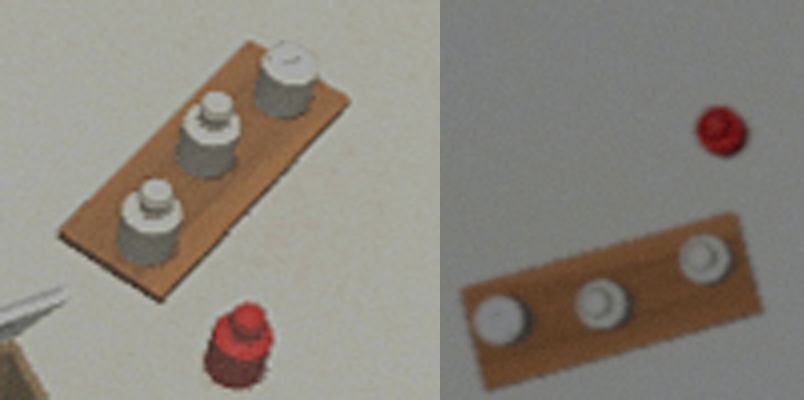

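```bash
cat > fit.py <<'E'
from h import *
from scipy.optimize import least_squares
def fig(P,c,z0,r=30):
    Q=P.reshape(-1,3); Q=Q[np.hypot(*(Q[:,:2]-c).T)<r]
    s=Q[(Q[:,2]>z0+5)&(Q[:,2]<z0+27)]; h=Q[Q[:,2]>z0+40]; top=Q[(Q[:,2]>z0+28)&(Q[:,2]<z0+32)]
    f=least_squares(lambda p:np.hypot(*(s[:,:2]-p).T)-17,c,loss='soft_l1') if len(s)>5 else None
    return (f.x.round(1) if f is not None else None,len(s)),(h.mean(0).round(1) if len(h) else None,len(h)),(np.median(top[:,2]).round(1) if len(top) else None, ((top[:,:2].max(0)+top[:,:2].min(0))/2).round(1) if len(top) else None,len(top))
E
python3 - <<'E'
from fit import *
d=load('scene0');t=load('top0');P=cloud(d);T=cloud(t)
for n,u,v,z in [('b1',397,172,8),('b2',412,150,8),('bb',432,138,8),('ca',307,255,8),('ba',343,242,8),('red',420,205,0)]:
    c=px(d,u,v)[:2]; print(n,c.round(1),*fig(P,c,z),'| top',*fig(T,c,z))
f=lambda x,y:px(d,220+x/4.4,180+y/4.4,plane=None)
S=lambda x,y,z:px(d,220+x/4.4,180+y/4.4,plane=z).round(1)
print('far rim outer',S(103,518,44),S(717,288,44),'bottom',S(120,562,0),S(714,337,0))
print('near L',S(35,318,64),'near R outer',S(630,112,64))
# lid edge in top
for nm,C in(('scene',P),('top',T)):
    Q=C.reshape(-1,3); m=(Q[:,2]>75)&(Q[:,2]<200)&(Q[:,0]>400)&(Q[:,0]<640)&(Q[:,1]>-180)&(Q[:,1]<180); q=Q[m]; print(nm,m.sum(),np.nanpercentile(q,[1,50,99],axis=0).round(1) if m.sum() else '')
    for z in(46,):
        m=(abs(Q[:,2]-44)<3)&(Q[:,0]>430)&(Q[:,0]<700)&(abs(Q[:,1])<200); q=Q[m][:,:2].astype(np.float32); print(nm,'z44',len(q),cv2.minAreaRect(q))
g=T.reshape(-1,3);m=(d['image'][...,1]>90)&(d['image'][...,0]<40);q=P[m];print('tray',cv2.minAreaRect(q[~np.isnan(q[:,0])][:,:2].astype(np.float32)))
c=px(d,145,270);print('cup',c)
b=px(d,495,225);print('bottle',b, 'cap',px(d,514,204))
E
```

```text
b1 [485.2 255.8] (array([478.6, 265.6]), 89) (array([481.7, 262.8,  57.3]), 62) (np.float64(38.5), array([480.1, 264.7]), 30) | top (array([482.4, 267.2]), 28) (array([481. , 266.6,  57.7]), 52) (np.float64(38.4), array([482.1, 266.5]), 27)
b2 [449.8 327.4] (array([446.1, 334.8]), 94) (array([449.3, 331.6,  57.3]), 60) (np.float64(38.8), array([447. , 328.4]), 26) | top (array([449.9, 336.1]), 53) (array([449.1, 335.3,  57. ]), 53) (np.float64(38.3), array([449.7, 336. ]), 32)
bb [442.9 394.4] (array([434.5, 404.4]), 98) (None, 0) (np.float64(38.9), array([436. , 402.9]), 26) | top (array([437.9, 405.1]), 54) (array([436.8, 403.5,  48.9]), 2) (np.float64(38.0), array([437.4, 405.3]), 40)
ca [557.2 -24.3] (array([547.7, -18.1]), 78) (array([542. , -20.6, 115.7]), 195) (np.float64(39.0), array([550. , -19.1]), 47) | top (array([568.5, -20.7]), 15) (array([536.7, -20.5, 146.4]), 116) (np.float64(38.5), array([562.7, -19. ]), 11)
ba [566.7  56. ] (array([561.1,  61. ]), 81) (array([548.6,  58.7, 150.9]), 134) (np.float64(38.7), array([562.6,  60.9]), 44) | top (None, 5) (array([547. ,  5
[... 419 characters left out ...]
L [ 473.1 -155.2   64. ] near R outer [524.6 134.4  64. ]
scene 1293 [[ 486.6 -161.8   76.6]
 [ 528.9  -24.7  153.1]
 [ 560.7  128.5  158.6]]
scene z44 928 ((548.0780029296875, -19.171142578125), (299.8966979980469, 93.97354125976562), 80.78215789794922)
top 2900 [[ 481.4 -157.6   75.5]
 [ 520.6  -12.7  120.3]
 [ 559.6  132.2  158.7]]
top z44 250 ((577.3372802734375, -21.762191772460938), (297.4134216308594, 38.237953186035156), 80.82615661621094)
tray ((486.9457092285156, -354.4548645019531), (112.06455993652344, 104.35086059570312), 89.73757934570312)
cup [ 396.87525857 -311.32095397   24.56496551]
bottle [722.1673635  299.38122073 112.14123879] cap [724.38104036 316.79751645 172.13795046]
```

```bash
cat > mv.py <<'E'
from h import *
from scipy.spatial.transform import Rotation as Ro
def Rt(yaw=0.168,tilt=np.pi/6):  # tool y along u, tilted so body is away from robot
    u=np.array([np.sin(yaw),np.cos(yaw),0]); t=np.array([-u[1],u[0],0])
    z=np.array([0,0,-1])*np.cos(tilt)+t*np.sin(tilt); return Ro.from_matrix(np.stack([np.cross(u,z),u,z],1))
def delta(tcp,R=None):
    s=arm.read_state(); d=np.array(tcp)-s['position']; R=R or Rt()
    r=(R*Ro.from_quat(s['ee_rot']).inv()).as_rotvec()
    print('at',s['position'].round(1),'shift mm',d.round(1),'share',(d/300).round(3),'rows',(abs(np.linalg.norm(d))/60).round(1),'| rot',r.round(3),'share',(r/2).round(3),'rows',(np.linalg.norm(r)/.18).round(1))
def tcp(x,y,z,back=0,R=None):  # hold point at x,y,z, retreated 'back' along tool axis
    a=(R or Rt()).as_matrix()[:,2]; return np.array([x,y,z])+a*(arm.hold_point_z-back)
E
python3 - <<'E'
from mv import *
t=load('top0');d=load('scene0')
print('hold',arm.hold_point_z)
for p in [(421,241),(490,240),(494,307),(424,309)]: print('tray',px(t,*p,plane=28).round(0))
print('cup top',px(t,455,288,plane=62).round(0),'mould',[px(t,*p,plane=50).round(0) for p in [(428,173),(466,151),(480,177),(443,196)]])
T=cloud(t).reshape(-1,3);P=cloud(d).reshape(-1,3)
t_=np.array([-np.cos(.168),np.sin(.168)]);u=np.array([np.sin(.168),np.cos(.168)])
for C,c0 in((T,(549,-17)),(P,(546.5,-18.2))):
    q=C[~np.isnan(C[:,0])]; a=(q[:,:2]-c0)@t_; b=(q[:,:2]-c0)@u; m=(q[:,2]>72)&(q[:,2]<175)&(abs(b)<140)&(a>-20)&(a<60)
    k=np.polyfit(a[m],q[m,2],1); print('lid slope ang',np.arctan(-k[0]),'a at z=64.5',(64.5-k[1])/k[0],'zmax',np.percentile(q[m,2],98),'a min',np.percentile(a[m],2))
    m=(abs(q[:,2]-44)<2.5)&(a<-38)&(abs(b)<152)&(a>-56); print('far rim a',np.percentile(a[m],[3,50,97]).round(1),'b',np.percentile(b[m],[1,99]).round(1), 'slope', np.polyfit(b[m],a[m],1))
    m=(q[:,2]>50)&(q[:,2]<66)&(abs(a)<48)&(abs(b)>135)&(abs(b)<160)
    for s in(1,-1): bb=b[m&(b*s>0)]; print('end b',np.percentile(bb,[5,50,95]).round(1) if len(bb) else '')
for x,y in((562,61.3),(481,266),(448.5,335.5)):
    print(tcp(x,y,26).round(1), tcp(x,y,26,120).round(1))
delta(tcp(562,61.3,26,120))
E
```

```text
hold 18.700000000000003
tray [ 541. -234.   28.]
tray [ 546. -410.   28.]
tray [ 377. -416.   28.]
tray [ 370. -241.   28.]
cup top [ 422. -310.   62.] mould [array([ 713., -249.,   50.]), array([ 772., -347.,   50.]), array([ 705., -382.,   50.]), array([ 654., -287.,   50.])]
lid slope ang 1.106252846361308 a at z=64.5 56.2653988643882 zmax 157.51558444885214 a min 7.102798205841948
far rim a [-47.9 -44.5 -41. ] b [-143.1  143.5] slope [ 6.54607228e-03 -4.43891323e+01]
end b [144.2 146.  148.5]
end b [-149.4 -146.1 -143.7]
lid slope ang 1.1591055163311945 a at z=64.5 48.325241438614476 zmax 158.22584695421 a min 5.91495433775567
far rim a [-48.2 -44.9 -40.9] b [-148.1  146.2] slope [ 5.07317651e-03 -4.46515576e+01]
end b [140.4 143.5 148.7]
end b [-150.6 -147.1 -136.9]
[552.8  62.9   9.8] [611.9  52.8 113.7]
[471.8 267.6   9.8] [530.9 257.5 113.7]
[439.3 337.1   9.8] [498.4 327.  113.7]
at [ 218.7 -584.9  230.3] shift mm [ 393.2  637.8 -116.6] share [ 1.311  2.126 -0.389] rows 12.6 | rot [-0.052  0.527 -0.513] share [-0.026  0.263 -0.257] rows 4.1
```

>>> servo_tool:
  plan:
    - [0.1, 0.16, 0, -0.003, 0.033, -0.032, 0.6]
    - [0.1, 0.16, 0, -0.003, 0.033, -0.032, 0.6]
    - [0.1, 0.16, 0, -0.003, 0.033, -0.032, 0.6]
    - [0.1, 0.16, 0, -0.003, 0.033, -0.032, 0.6]
    - [0.1, 0.16, 0, -0.003, 0.033, -0.032, 0.6]
    - [0.1, 0.16, 0, -0.003, 0.033, -0.032, 0.6]
    - [0.1, 0.16, 0, -0.003, 0.033, -0.032, 0.6]
    - [0.1, 0.16, 0, -0.003, 0.033, -0.032, 0.6]
    - [0.1, 0.16, 0, 0, 0, 0, 0.6]
    - [0.1, 0.16, 0, 0, 0, 0, 0.6]
    - [0.1, 0.16, 0, 0, 0, 0, 0.6]
    - [0.1, 0.16, 0, 0, 0, 0, 0.6]
    - [0.1, 0.16, 0, 0, 0, 0, 0.6]
    - [0, 0, 0, 0, 0, 0, 0.6]

```text
clock: 1.85
position: [609.9, 42.3, 229.2]
ee_rot: [0.078, 0.962, 0.023, -0.259]
contact_force: [-1.5, -0.8, -0.1]
gripper_width: 51.2
grasp_force: 0.0
```

```bash
sed -i 's/yaw=0.168/yaw=0.162/' mv.py; python3 - <<'E'
from mv import *
print(arm.read_state()['clock'],arm.read_state()['joints'].round(2))
delta(tcp(561.9,61.3,26,120))
delta(tcp(561.9,61.3,26))
E
```

```text
1.85 [ 0.23  0.64  0.41 -0.2  -1.83 -1.97]
at [609.9  42.3 229.2] shift mm [   2.    10.9 -115.4] share [ 0.007  0.036 -0.385] rows 1.9 | rot [-0.003 -0.002  0.001] share [-0.002 -0.001  0.   ] rows 0.0
at [609.9  42.3 229.2] shift mm [ -57.3   20.5 -219.4] share [-0.191  0.068 -0.731] rows 3.8 | rot [-0.003 -0.002  0.001] share [-0.002 -0.001  0.   ] rows 0.0
```

>>> servo_tool:
  plan:
    - [0.002, 0.012, -0.128, 0, 0, 0, 0.6]
    - [0.002, 0.012, -0.128, 0, 0, 0, 0.6]
    - [0.003, 0.012, -0.128, 0, 0, 0, 0.6]
    - [-0.049, 0.008, -0.087, 0, 0, 0, 0.6]
    - [-0.049, 0.008, -0.087, 0, 0, 0, 0.6]
    - [-0.025, 0.004, -0.044, 0, 0, 0, 0.6]
    - [0, 0, 0, 0, 0, 0, 0.6]

```text
clock: 2.72
position: [573.4, 54.9, 50.3]
ee_rot: [0.08, 0.962, 0.022, -0.259]
contact_force: [0.3, 0.3, 0.6]
gripper_width: 51.2
grasp_force: 0.0
```

```bash
python3 - <<'E'
from mv import *
delta(tcp(561.9,61.3,26)); print(arm.read_state()['contact_force'])
d=snap('scene','s1'); w=vision.get_image('wrist')
a=cv2.resize(d['image'][130:310,220:430,::-1],(420,360)); b=cv2.resize(w['image'][:,:,::-1],(380,285)); b=cv2.copyMakeBorder(b,0,75,0,0,0)
cv2.imwrite('pics/v1.png',np.hstack([a,b]))
E
```

```text
at [573.4  54.9  50.3] shift mm [-20.7   7.9 -40.5] share [-0.069  0.026 -0.135] rows 0.8 | rot [-0.002 -0.002  0.005] share [-0.001 -0.001  0.003] rows 0.0
[0.33391249 0.31091608 0.64201665]
```

View pics/v1.png

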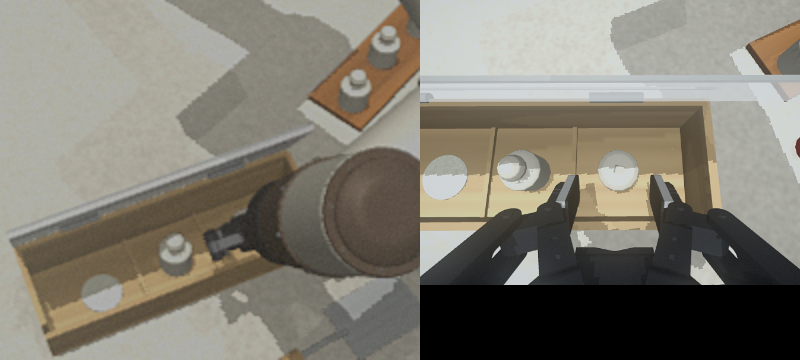

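>>> servo_tool:
  plan:
    - [-0.023, 0.013, -0.045, 0, 0, 0, 0.6]
    - [-0.023, 0.007, -0.045, 0, 0, 0, 0.6]
    - [-0.023, 0.006, -0.045, 0, 0, 0, 0.6]
    - [0, 0, 0, 0, 0, 0, 0.6]
    - [0, 0, 0, 0, 0, 0, 0.3]
    - [0, 0, 0, 0, 0, 0, 0.2]
    - [0, 0, 0, 0, 0, 0, 0.2]
    - [0, 0, 0, 0, 0, 0, 0.2]

```text
clock: 3.82
position: [553.5, 62.8, 11.4]
ee_rot: [0.08, 0.963, 0.022, -0.258]
contact_force: [0.5, -0.9, 6.1]
gripper_width: 32.3
grasp_force: 61.1
```

>>> servo_tool:
  plan:
    - [0.023, -0.004, 0.067, 0, 0, 0, 0.2]
    - [0.023, -0.004, 0.067, 0, 0, 0, 0.2]
    - [0.049, -0.008, 0.087, 0, 0, 0, 0.2]
    - [0.049, -0.008, 0.087, 0, 0, 0, 0.2]
    - [0.049, -0.008, 0.087, 0, 0, 0, 0.2]
    - [-0.01, -0.19, 0, 0, 0, 0, 0.2]
    - [-0.01, -0.19, 0, 0, 0, 0, 0.2]
    - [-0.01, -0.19, 0, 0, 0, 0, 0.2]
    - [-0.01, -0.19, 0, 0, 0, 0, 0.2]
    - [-0.087, -0.141, 0, 0, 0, 0, 0.2]
    - [-0.087, -0.141, 0, 0, 0, 0, 0.2]
    - [-0.087, -0.141, 0, 0, 0, 0, 0.2]
    - [-0.087, -0.141, 0, 0, 0, 0, 0.2]
    - [0, 0, -0.1, 0, 0, 0, 0.2]
    - [0, 0, -0.1, 0, 0, 0, 0.2]
    - [0, 0, 0, 0, 0, 0, 0.2]

```text
clock: 5.82
position: [492.9, -342.8, 66.0]
ee_rot: [0.08, 0.962, 0.024, -0.261]
contact_force: [0.5, 0.6, 0.2]
gripper_width: 32.2
grasp_force: 59.5
```

>>> servo_tool:
  plan:
    - [0, 0, -0.08, 0, 0, 0, 0.2]
    - [0, 0, -0.06, 0, 0, 0, 0.2]
    - [0, 0, -0.03, 0, 0, 0, 0.2]
    - [0, 0, -0.01, 0, 0, 0, 0.2]
    - [0, 0, -0.005, 0, 0, 0, 0.2]
    - [0, 0, 0, 0, 0, 0, 0.2]

```text
clock: 6.58
position: [495.2, -343.7, 13.7]
ee_rot: [0.08, 0.963, 0.023, -0.258]
contact_force: [0.1, -0.4, 0.7]
gripper_width: 31.8
grasp_force: 59.5
```

>>> servo_tool:
  plan:
    - [0, 0, -0.008, 0, 0, 0, 0.2]
    - [0, 0, 0, 0, 0, 0, 0.2]

```text
clock: 6.82
position: [494.8, -343.6, 10.8]
ee_rot: [0.08, 0.962, 0.023, -0.258]
contact_force: [-0.3, -0.7, -1.0]
gripper_width: 32.0
grasp_force: 59.5
```

```bash
python3 - <<'E'
from mv import *
for i in range(3):
    s=arm.read_state(); print(s['position'].round(1),s['contact_force'].round(1),s['clock'])
    vision.get_image('top')
E
```

```text
[ 494.8 -343.6   10.8] [-0.3 -0.7 -1. ] 6.825
[ 494.8 -343.6   10.9] [ 0.1  0.9 -0.5] 6.875
[ 494.9 -343.6   10.9] [-0.4  0.9 -0.4] 6.925
```

>>> servo_tool:
  plan:
    - [0, 0, -0.006, 0, 0, 0, 0.2]
    - [0, 0, 0, 0, 0, 0, 0.2]

```text
clock: 7.22
position: [494.8, -343.5, 8.8]
ee_rot: [0.08, 0.962, 0.023, -0.258]
contact_force: [-0.6, 0.3, -1.5]
gripper_width: 32.1
grasp_force: 59.5
```

>>> servo_tool:
  plan:
    - [0, 0, -0.005, 0, 0, 0, 0.2]
    - [0, 0, 0, 0, 0, 0, 0.2]

```text
clock: 7.48
position: [495.0, -343.6, 7.7]
ee_rot: [0.08, 0.963, 0.023, -0.258]
contact_force: [-0.3, -1.2, -0.5]
gripper_width: 32.3
grasp_force: 60.1
```

>>> servo_tool:
  plan:
    - [0, 0, -0.003, 0, 0, 0, 0.2]
    - [0, 0, 0, 0, 0, 0, 0.4]
    - [0, 0, 0, 0, 0, 0, 0.6]
    - [0, 0, 0, 0, 0, 0, 0.6]
    - [0.025, -0.004, 0.043, 0, 0, 0, 0.6]
    - [0.049, -0.008, 0.087, 0, 0, 0, 0.6]
    - [0.049, -0.008, 0.087, 0, 0, 0, 0.6]
    - [0.049, -0.008, 0.087, 0, 0, 0, 0.6]
    - [0, 0, 0.19, 0, 0, 0, 0.6]
    - [0, 0, 0.19, 0, 0, 0, 0.6]
    - [-0.008, 0.19, 0, 0, 0, 0, 0.6]
    - [-0.008, 0.19, 0, 0, 0, 0, 0.6]
    - [-0.008, 0.19, 0, 0, 0, 0, 0.6]
    - [-0.008, 0.19, 0, 0, 0, 0, 0.6]
    - [-0.008, 0.19, 0, 0, 0, 0, 0.6]
    - [-0.008, 0.19, 0, 0, 0, 0, 0.6]
    - [-0.008, 0.19, 0, 0, 0, 0, 0.6]
    - [-0.008, 0.19, 0, 0, 0, 0, 0.6]
    - [-0.008, 0.19, 0, 0, 0, 0, 0.6]
    - [-0.008, 0.19, 0, 0, 0, 0, 0.6]

```text
clock: 9.98
position: [522.7, 220.0, 212.9]
ee_rot: [0.08, 0.963, 0.023, -0.257]
contact_force: [-0.4, -0.8, -0.7]
gripper_width: 51.0
grasp_force: 0.0
```

```bash
python3 - <<'E'
from mv import *
print(arm.read_state()['joints'].round(2))
delta(tcp(480.5,266.4,26,100))
delta(tcp(480.5,266.4,26))
E
```

```text
[ 0.5   0.54  0.24 -0.32 -1.69 -2.21]
at [522.7 220.  212.9] shift mm [  -2.1   39.8 -116.5] share [-0.007  0.133 -0.388] rows 2.1 | rot [-0.003  0.002  0.004] share [-0.002  0.001  0.002] rows 0.0
at [522.7 220.  212.9] shift mm [ -51.4   47.9 -203.1] share [-0.171  0.16  -0.677] rows 3.6 | rot [-0.003  0.002  0.004] share [-0.002  0.001  0.002] rows 0.0
```

>>> servo_tool:
  plan:
    - [-0.002, 0.07, -0.1, 0, 0, 0, 0.6]
    - [-0.002, 0.063, -0.144, 0, 0, 0, 0.6]
    - [-0.003, 0, -0.144, 0, 0, 0, 0.6]
    - [-0.049, 0.008, -0.087, 0, 0, 0, 0.6]
    - [0, 0, 0, 0, 0, 0, 0.6]
    - [0, 0, 0, 0, 0, 0, 0.6]

```text
clock: 10.72
position: [507.3, 260.7, 71.0]
ee_rot: [0.08, 0.963, 0.023, -0.257]
contact_force: [0.7, 0.6, -0.6]
gripper_width: 51.0
grasp_force: 0.0
```

```bash
python3 - <<'E'
from mv import *
delta(tcp(480.5,266.4,26)); s=arm.read_state()
w=vision.get_image('wrist'); d=snap('scene','s2')
a=cv2.resize(d['image'][210:410,80:290,::-1],(378,360)); b=cv2.resize(w['image'][:,:,::-1],(420,315)); b=cv2.copyMakeBorder(b,0,45,0,0,0)
cv2.imwrite('pics/v2.png',np.hstack([a,b])); np.savez('pics/w2.npz',**w,pos=s['position'],rot=s['ee_rot'])
E
```

```text
at [507.3 260.7  71. ] shift mm [-36.1   7.2 -61.2] share [-0.12   0.024 -0.204] rows 1.2 | rot [-0.004  0.003  0.004] share [-0.002  0.002  0.002] rows 0.0
```

View pics/v2.png

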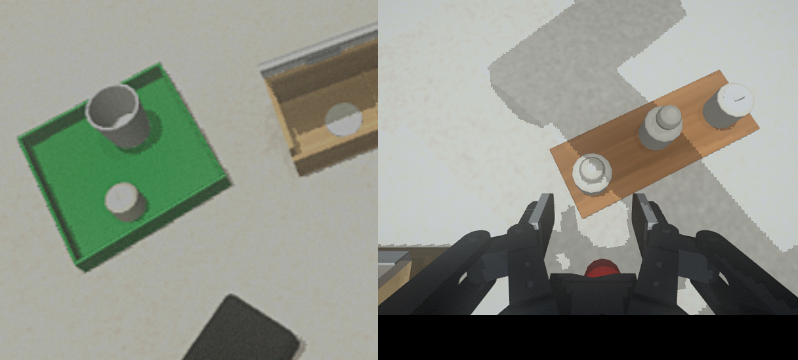

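```bash
cat >> fit.py <<'E'
def wcloud(w,pos,rot):
    from scipy.spatial.transform import Rotation as Ro
    M=np.eye(4);M[:3,:3]=Ro.from_quat(rot).as_matrix();M[:3,3]=pos
    return cloud(dict(z_map=w['z_map'],K=w['K'],world_to_cam=np.linalg.inv(M@w['mount'])))
E
python3 - <<'E'
from fit import *
w=load('w2'); P=wcloud(w,w['pos'],w['rot'])
for c in((480.5,266.4),(448,335.5),(436,405)): print(*fig(P,np.array(c),8))
E
```

```text
(array([481.4, 264.1]), 116) (array([482.9, 263.9,  57.5]), 1231) (np.float64(39.0), array([481.8, 264. ]), 743)
(array([448.8, 333.5]), 675) (array([451.1, 331.1,  56.8]), 1164) (np.float64(38.8), array([449.1, 332.8]), 653)
(array([437.2, 403. ]), 1172) (None, 0) (np.float64(38.7), array([437.7, 402.7]), 779)
```

>>> servo_tool:
  plan:
    - [-0.04, 0.007, -0.07, 0, 0, 0, 0.6]
    - [-0.04, 0.006, -0.07, 0, 0, 0, 0.6]
    - [-0.038, 0.006, -0.064, 0, 0, 0, 0.6]
    - [0, 0, 0, 0, 0, 0, 0.6]
    - [0, 0, 0, 0, 0, 0, 0.45]
    - [0, 0, 0, 0, 0, 0, 0.35]
    - [0, 0, 0, 0, 0, 0, 0.2]
    - [0, 0, 0, 0, 0, 0, 0.2]
    - [0, 0, 0, 0, 0, 0, 0.2]

```text
clock: 11.95
position: [471.9, 265.8, 11.3]
ee_rot: [0.079, 0.963, 0.023, -0.257]
contact_force: [-0.0, -2.9, 9.7]
gripper_width: 32.4
grasp_force: 62.1
```

>>> servo_tool:
  plan:
    - [0, 0, 0.05, 0, 0, 0, 0.2]
    - [0, 0, 0.12, 0, 0, 0, 0.2]
    - [0, 0, 0.13, 0, 0, 0, 0.2]
    - [0.14, -0.055, 0.023, 0, 0, 0, 0.2]
    - [0.14, -0.055, 0.023, 0, 0, 0, 0.2]
    - [0.13, -0.055, 0.023, 0, 0, 0, 0.2]
    - [0.13, -0.055, 0.023, 0, 0, 0, 0.2]
    - [-0.028, -0.17, 0, 0, 0, 0, 0.2]
    - [-0.028, -0.17, 0, 0, 0, 0, 0.2]
    - [-0.028, -0.17, 0, 0, 0, 0, 0.2]
    - [-0.028, -0.17, 0, 0, 0, 0, 0.2]
    - [-0.028, -0.17, 0, 0, 0, 0, 0.2]
    - [-0.028, -0.17, 0, 0, 0, 0, 0.2]
    - [0, 0, 0, 0, 0, 0, 0.2]
    - [0, 0, 0, 0, 0, 0, 0.2]

```text
clock: 13.82
position: [582.1, -105.9, 126.3]
ee_rot: [0.081, 0.963, 0.023, -0.258]
contact_force: [-0.1, 0.4, -0.2]
gripper_width: 32.3
grasp_force: 59.5
```

```bash
python3 - <<'E'
from mv import *
from fit import wcloud
s=arm.read_state(); print(s['clock'],s['joints'].round(2)); d=np.array([525.9,-95.3,11.5]); delta(d+[58.2,-9.5,118])
w=vision.get_image('wrist'); np.savez('pics/w3.npz',**w,pos=s['position'],rot=s['ee_rot']); cv2.imwrite('pics/w3.png',w['image'][:,:,::-1])
C=wcloud(w,s['position'],s['ee_rot']).reshape(-1,3); q=C[~np.isnan(C[:,0])]
yaw=.162;u=np.array([np.sin(yaw),np.cos(yaw)]);t=np.array([-u[1],u[0]]);c0=(548,-17.8)
a=(q[:,:2]-c0)@t;b=(q[:,:2]-c0)@u
m=(abs(q[:,2]-8)<3)&(abs(a)<60)&(abs(b)<160);print('floor',m.sum(),np.percentile(a[m],[1,99]),np.percentile(b[m],[1,99]))
m=(abs(q[:,2]-44)<2)&(a<-35)&(a>-60)&(abs(b)<160);print('far rim',m.sum(),np.percentile(a[m],[2,50,98]),np.percentile(b[m],[1,99])); print(np.polyfit(b[m],a[m],1))
m=(abs(q[:,2]-62)<5)&(abs(a)<40)&(b<-130)&(b>-165);print('end',m.sum(),np.percentile(b[m],[2,50,98]))
E
```

```text
13.825 [ 0.04  0.69  0.2  -0.1  -1.6  -1.75]
at [ 582.1 -105.9  126.3] shift mm [2.  1.1 3.2] share [0.007 0.004 0.011] rows 0.1 | rot [-0.003  0.001  0.006] share [-0.001  0.001  0.003] rows 0.0
floor 33020 [-39.67677718  41.51663581] [-144.78875913  140.91246279]
far rim 2490 [-48.32063569 -45.38738881 -42.56871722] [-150.82273911  125.13688   ]
[-2.26903903e-03 -4.53263948e+01]
end 1508 [-152.49330059 -148.60553037 -146.3547511 ]
```

View pics/w3.png

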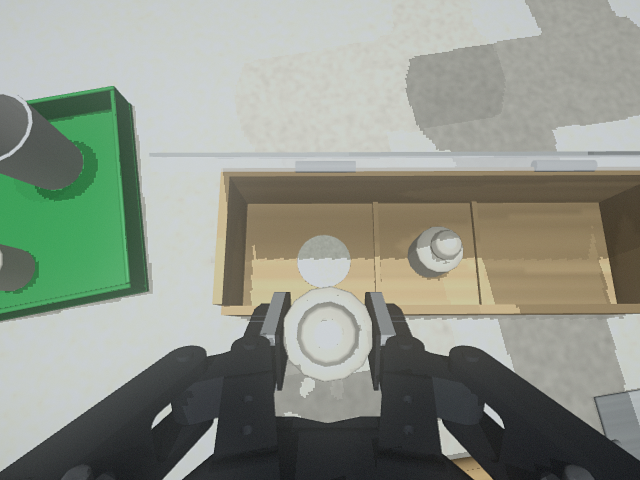

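>>> servo_tool:
  plan:
    - [-0.049, 0.008, -0.084, 0, 0, 0, 0.2]
    - [-0.049, 0.008, -0.084, 0, 0, 0, 0.2]
    - [-0.051, 0.008, -0.084, 0, 0, 0, 0.2]
    - [-0.02, 0.004, -0.05, 0, 0, 0, 0.2]
    - [-0.02, 0.004, -0.05, 0, 0, 0, 0.2]
    - [0, 0, -0.01, 0, 0, 0, 0.2]
    - [0, 0, 0, 0, 0, 0, 0.2]
    - [0, 0, 0, 0, 0, 0, 0.2]

```text
clock: 14.88
position: [526.0, -96.5, 17.7]
ee_rot: [0.08, 0.963, 0.023, -0.257]
contact_force: [0.3, 0.7, 0.1]
gripper_width: 31.9
grasp_force: 59.6
```

>>> servo_tool:
  plan:
    - [0, 0, -0.009, 0, 0, 0, 0.2]
    - [0, 0, -0.006, 0, 0, 0, 0.2]
    - [0, 0, 0, 0, 0, 0, 0.2]
    - [0, 0, 0, 0, 0, 0, 0.2]

```text
clock: 15.38
position: [525.2, -96.4, 12.6]
ee_rot: [0.08, 0.963, 0.023, -0.258]
contact_force: [1.0, -0.3, -1.2]
gripper_width: 32.2
grasp_force: 59.5
```

>>> servo_tool:
  plan:
    - [0, 0, -0.004, 0, 0, 0, 0.2]
    - [0, 0, 0, 0, 0, 0, 0.2]
    - [0, 0, 0, 0, 0, 0, 0.2]

```text
clock: 15.75
position: [525.3, -96.4, 11.6]
ee_rot: [0.08, 0.963, 0.023, -0.258]
contact_force: [0.1, 0.4, 1.4]
gripper_width: 32.2
grasp_force: 60.4
```

>>> servo_tool:
  plan:
    - [0, 0, -0.002, 0, 0, 0, 0.2]
    - [0, 0, 0, 0, 0, 0, 0.2]

```text
clock: 16.0
position: [525.4, -96.4, 11.5]
ee_rot: [0.08, 0.963, 0.023, -0.258]
contact_force: [0.8, 0.4, 5.7]
gripper_width: 32.3
grasp_force: 62.6
```

>>> servo_tool:
  plan:
    - [0, 0, 0, 0, 0, 0, 0.35]
    - [0, 0, 0, 0, 0, 0, 0.45]
    - [0, 0, 0, 0, 0, 0, 0.55]
    - [0, 0, 0, 0, 0, 0, 0.55]
    - [0.025, -0.004, 0.043, 0, 0, 0, 0.55]
    - [0.049, -0.008, 0.087, 0, 0, 0, 0.55]
    - [0.049, -0.008, 0.087, 0, 0, 0, 0.55]
    - [0.049, -0.008, 0.087, 0, 0, 0, 0.6]
    - [0.03, 0, 0.18, 0, 0, 0, 0.6]
    - [0, 0.1, 0.15, 0, 0, 0, 0.6]
    - [-0.04, 0.19, 0, 0, 0, 0, 0.6]
    - [-0.04, 0.19, 0, 0, 0, 0, 0.6]
    - [-0.04, 0.19, 0, 0, 0, 0, 0.6]
    - [-0.04, 0.19, 0, 0, 0, 0, 0.6]
    - [-0.04, 0.19, 0, 0, 0, 0, 0.6]
    - [-0.04, 0.19, 0, 0, 0, 0, 0.6]
    - [-0.04, 0.19, 0, 0, 0, 0, 0.6]
    - [0, 0, -0.1, 0, 0, 0, 0.6]
    - [0, 0, 0, 0, 0, 0, 0.6]

```text
clock: 18.38
position: [500.6, 324.2, 169.5]
ee_rot: [0.08, 0.962, 0.021, -0.26]
contact_force: [-0.4, 0.3, -0.5]
gripper_width: 51.1
grasp_force: 0.0
```

```bash
python3 - <<'E'
from mv import *
from fit import wcloud,fig
s=arm.read_state(); print(s['clock'],s['joints'].round(2)); 
w=vision.get_image('wrist'); P=wcloud(w,s['position'],s['ee_rot'])
print(fig(P,np.array([448.8,334]),8))
delta(tcp(448.8,334.3,26,100)); delta(tcp(448.8,334.3,26))
d=snap('scene','s4'); Q=cloud(d)
for c in((535,-97.5),(547.5,-18.3)): print(fig(Q,np.array(c),8,26))
E
```

```text
18.375 [ 0.64  0.61  0.26 -0.37 -1.6  -2.32]
((array([448.7, 333.2]), 120), (array([450.4, 333. ,  57.5]), 508), (np.float64(39.0), array([449.3, 333.2]), 335))
at [501.7 323.8 170.9] shift mm [-12.8   3.9 -74.5] share [-0.043  0.013 -0.248] rows 1.3 | rot [-0.001 -0.001  0.005] share [-0.    -0.001  0.002] rows 0.0
at [501.7 323.8 170.9] shift mm [ -62.1   12.  -161.1] share [-0.207  0.04  -0.537] rows 2.9 | rot [-0.001 -0.001  0.005] share [-0.    -0.001  0.002] rows 0.0
((array([532.3, -96.8]), 84), (array([527.4, -96.3, 118. ]), 235), (np.float64(39.1), array([534.2, -97.1]), 39))
((array([547.6, -18. ]), 80), (array([540.9, -17.4, 118.4]), 226), (np.float64(38.5), array([548.5, -18.7]), 40))
```

>>> servo_tool:
  plan:
    - [-0.022, 0.006, -0.124, 0, 0, 0, 0.6]
    - [-0.021, 0.005, -0.124, 0, 0, 0, 0.6]
    - [-0.049, 0.008, -0.087, 0, 0, 0, 0.6]
    - [-0.049, 0.008, -0.087, 0, 0, 0, 0.6]
    - [-0.04, 0.007, -0.07, 0, 0, 0, 0.6]
    - [-0.026, 0.004, -0.043, 0, 0, 0, 0.6]
    - [0, 0, 0, 0, 0, 0, 0.6]
    - [0, 0, 0, 0, 0, 0, 0.6]
    - [0, 0, 0, 0, 0, 0, 0.45]
    - [0, 0, 0, 0, 0, 0, 0.35]
    - [0, 0, 0, 0, 0, 0, 0.2]
    - [0, 0, 0, 0, 0, 0, 0.2]
    - [0, 0, 0, 0, 0, 0, 0.2]

```text
clock: 20.1
position: [440.7, 335.8, 11.6]
ee_rot: [0.08, 0.963, 0.023, -0.257]
contact_force: [1.2, -1.2, 5.3]
gripper_width: 32.0
grasp_force: 60.3
```

>>> servo_tool:
  plan:
    - [0, 0, 0.05, 0, 0, 0, 0.2]
    - [0, 0, 0.14, 0, 0, 0, 0.2]
    - [0, 0, 0.15, 0, 0, 0, 0.2]
    - [0.14, -0.08, 0.015, 0, 0, 0, 0.2]
    - [0.14, -0.08, 0.015, 0, 0, 0, 0.2]
    - [0.14, -0.07, 0.015, 0, 0, 0, 0.2]
    - [0.13, -0.07, 0.005, 0, 0, 0, 0.2]
    - [0.11, -0.07, 0, 0, 0, 0, 0.2]
    - [-0.02, -0.14, 0, 0, 0, 0, 0.2]
    - [-0.02, -0.14, 0, 0, 0, 0, 0.2]
    - [-0.03, -0.15, 0, 0, 0, 0, 0.2]
    - [-0.03, -0.15, 0, 0, 0, 0, 0.2]
    - [0, 0, 0, 0, 0, 0, 0.2]
    - [0, 0, 0, 0, 0, 0, 0.2]

```text
clock: 21.85
position: [607.7, 50.9, 127.8]
ee_rot: [0.08, 0.963, 0.023, -0.258]
contact_force: [-0.3, -0.5, -0.5]
gripper_width: 31.9
grasp_force: 59.6
```

```bash
python3 - <<'E'
from mv import *
d=np.array([551.7,61.7,11.5]); delta(d+[58.2,-9.5,118]); delta(d)
E
```

```text
at [607.7  50.9 127.8] shift mm [2.2 1.3 1.7] share [0.007 0.004 0.006] rows 0.1 | rot [-0.003  0.     0.006] share [-0.002  0.     0.003] rows 0.0
at [607.7  50.9 127.8] shift mm [ -56.    10.8 -116.3] share [-0.187  0.036 -0.388] rows 2.2 | rot [-0.003  0.     0.006] share [-0.002  0.     0.003] rows 0.0
```

>>> servo_tool:
  plan:
    - [-0.047, 0.01, -0.085, 0, 0, 0, 0.2]
    - [-0.048, 0.009, -0.085, 0, 0, 0, 0.2]
    - [-0.05, 0.009, -0.085, 0, 0, 0, 0.2]
    - [-0.021, 0.004, -0.05, 0, 0, 0, 0.2]
    - [-0.021, 0.004, -0.05, 0, 0, 0, 0.2]
    - [0, 0, -0.015, 0, 0, 0, 0.2]
    - [0, 0, -0.008, 0, 0, 0, 0.2]
    - [0, 0, -0.004, 0, 0, 0, 0.2]
    - [0, 0, 0, 0, 0, 0, 0.2]
    - [0, 0, 0, 0, 0, 0, 0.2]

```text
clock: 23.1
position: [551.9, 61.4, 13.2]
ee_rot: [0.08, 0.963, 0.023, -0.258]
contact_force: [-0.2, -0.2, -0.8]
gripper_width: 32.3
grasp_force: 59.6
```

>>> servo_tool:
  plan:
    - [0, 0, -0.004, 0, 0, 0, 0.2]
    - [0, 0, 0, 0, 0, 0, 0.2]
    - [0, 0, 0, 0, 0, 0, 0.2]

```text
clock: 23.48
position: [551.6, 61.4, 11.7]
ee_rot: [0.08, 0.963, 0.023, -0.258]
contact_force: [-0.3, 0.2, -1.7]
gripper_width: 32.0
grasp_force: 59.7
```

>>> servo_tool:
  plan:
    - [0, 0, -0.003, 0, 0, 0, 0.2]
    - [0, 0, 0, 0, 0, 0, 0.2]
    - [0, 0, 0, 0, 0, 0, 0.2]

```text
clock: 23.85
position: [551.6, 61.4, 11.6]
ee_rot: [0.08, 0.963, 0.023, -0.258]
contact_force: [0.4, 0.4, 5.5]
gripper_width: 32.0
grasp_force: 60.6
```

>>> servo_tool:
  plan:
    - [0, 0, 0, 0, 0, 0, 0.35]
    - [0, 0, 0, 0, 0, 0, 0.45]
    - [0, 0, 0, 0, 0, 0, 0.55]
    - [0, 0, 0, 0, 0, 0, 0.55]
    - [0.025, -0.004, 0.043, 0, 0, 0, 0.55]
    - [0.049, -0.008, 0.087, 0, 0, 0, 0.55]
    - [0.049, -0.008, 0.087, 0, 0, 0, 0.55]
    - [0.049, -0.008, 0.087, 0, 0, 0, 0.4]
    - [0.03, 0, 0.18, 0, 0, 0, 0.2]
    - [0, 0, 0.18, 0, 0, 0, 0]
    - [0, 0, 0, 0, 0, 0, 0]

```text
clock: 25.22
position: [615.0, 52.7, 216.5]
ee_rot: [0.08, 0.964, 0.024, -0.252]
contact_force: [0.2, 1.0, -0.5]
gripper_width: 0.4
grasp_force: 0.0
```

```bash
python3 - <<'E'
from mv import *
from fit import fig
s=arm.read_state(); print(s['clock'],s['joints'].round(2))
d=snap('scene','s5'); Q=cloud(d)
for c in((535,-97.5),(547.5,-18.3),(561,61)): print(fig(Q,np.array(c),8,26))
R=Rt(tilt=0); delta([480,-15,230],R)
a=cv2.resize(d['image'][130:310,200:440,::-1],(792,594),interpolation=cv2.INTER_CUBIC); cv2.imwrite('pics/v5.png',a)
T=cloud(vision.get_image('top')).reshape(-1,3)
yaw=.162;u=np.array([np.sin(yaw),np.cos(yaw)]);t=np.array([-u[1],u[0]])
for C,c0 in((T,(549,-17)),(Q.reshape(-1,3),(546.7,-18.5))):
    q=C[~np.isnan(C[:,0])];a=(q[:,:2]-c0)@t; b=(q[:,:2]-c0)@u; m=(q[:,2]>72)&(q[:,2]<175)&(abs(b)<140)&(a>-10)&(a<60)
    for lo in range(75,165,10):
        k=m&(abs(q[:,2]-lo)<5); print(lo,k.sum(),np.median(a[k]).round(1) if k.sum() else '',end='; ')
    print()
E
```

```text
25.225 [ 0.24  0.65  0.4  -0.21 -1.79 -1.98]
((array([532.4, -96.9]), 78), (array([527.4, -96.4, 117.8]), 233), (np.float64(38.4), array([534.2, -97.3]), 46))
((array([547.7, -18.1]), 76), (array([541. , -17.6, 118.5]), 224), (np.float64(38.6), array([549.5, -19.2]), 35))
((array([557.4,  61.3]), 83), (array([552.8,  61.6, 117.1]), 212), (np.float64(38.6), array([559. ,  60.5]), 36))
at [613.6  52.9 213.5] shift mm [-133.6  -67.9   16.5] share [-0.445 -0.226  0.055] rows 2.5 | rot [-0.09  -0.51   0.004] share [-0.045 -0.255  0.002] rows 2.9
75 233 50.6; 85 269 45.2; 95 233 40.4; 105 261 35.6; 115 260 30.6; 125 267 25.9; 135 279 21.1; 145 218 17.2; 155 460 11.6; 
75 39 44.7; 85 60 40.2; 95 65 35.0; 105 64 30.3; 115 69 25.4; 125 75 20.8; 135 75 15.8; 145 78 10.9; 155 609 9.7;
```

View pics/v5.png

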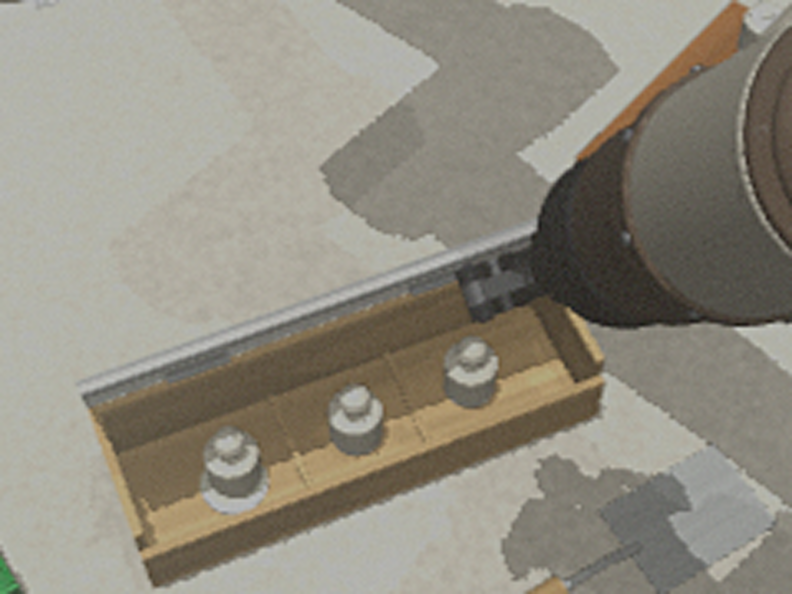

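>>> servo_tool:
  plan:
    - [-0.1, -0.05, 0.013, -0.011, -0.064, 0, 0]
    - [-0.1, -0.05, 0.013, -0.011, -0.064, 0, 0]
    - [-0.1, -0.05, 0.013, -0.011, -0.064, 0, 0]
    - [-0.117, -0.056, 0.013, -0.012, -0.063, 0.002, 0]
    - [0, 0, 0, 0, 0, 0, 0]
    - [0, 0, 0, 0, 0, 0, 0]

```text
clock: 26.08
position: [487.0, -8.8, 225.7]
ee_rot: [0.081, 0.997, -0.001, -0.003]
contact_force: [1.6, -0.5, 0.5]
gripper_width: 0.1
grasp_force: 0.0
```

```bash
python3 - <<'E'
from mv import *
print(arm.read_state()['joints'].round(2)); delta([503.6-14.8,-11.3+2.4,145],Rt(tilt=0)); delta([503.6,-11.3,145],Rt(tilt=0))
E
```

```text
[ 0.32  0.16 -0.32 -0.   -1.1  -2.05]
at [487.   -8.8 225.7] shift mm [  1.8  -0.1 -80.7] share [ 0.006 -0.    -0.269] rows 1.3 | rot [ 0.001 -0.007  0.   ] share [ 0.001 -0.003  0.   ] rows 0.0
at [487.   -8.8 225.7] shift mm [ 16.6  -2.5 -80.7] share [ 0.055 -0.008 -0.269] rows 1.4 | rot [ 0.001 -0.007  0.   ] share [ 0.001 -0.003  0.   ] rows 0.0
```

>>> servo_tool:
  plan:
    - [0.006, 0, -0.135, 0, 0, 0, 0]
    - [0, 0, -0.134, 0, 0, 0, 0]
    - [0.05, -0.008, 0, 0, 0, 0, 0]
    - [0.028, -0.005, -0.002, 0, 0, 0, 0]
    - [0.028, -0.004, -0.002, 0, 0, 0, 0]
    - [0.016, -0.003, -0.008, 0, 0, 0, 0]
    - [0.016, -0.003, -0.008, 0, 0, 0, 0]
    - [0, 0, 0, 0, 0, 0, 0]

```text
clock: 27.08
position: [530.5, -15.8, 138.9]
ee_rot: [0.081, 0.997, -0.001, -0.003]
contact_force: [0.3, -0.0, -0.2]
gripper_width: 0.1
grasp_force: 0.0
```

>>> servo_tool:
  plan:
    - [0.023, -0.004, -0.016, 0, 0, 0, 0]
    - [0.023, -0.004, -0.016, 0, 0, 0, 0]
    - [0.019, -0.003, -0.02, 0, 0, 0, 0]
    - [0.019, -0.003, -0.02, 0, 0, 0, 0]
    - [0, 0, 0, 0, 0, 0, 0]

```text
clock: 27.7
position: [555.4, -20.0, 116.2]
ee_rot: [0.081, 0.997, -0.001, -0.004]
contact_force: [-1.0, -0.1, 0.4]
gripper_width: -0.7
grasp_force: 0.0
```

```bash
python3 - <<'E'
from mv import *
from fit import fig
s=arm.read_state();print(s['position'].round(1),s['contact_force'].round(1))
T=cloud(vision.get_image('top')).reshape(-1,3);d=snap('scene','s6');Q=cloud(d).reshape(-1,3)
yaw=.162;u=np.array([np.sin(yaw),np.cos(yaw)]);t=np.array([-u[1],u[0]])
for C,c0 in((T,(549,-17)),(Q,(546.7,-18.5))):
    q=C[~np.isnan(C[:,0])];a=(q[:,:2]-c0)@t; b=(q[:,:2]-c0)@u; m=(q[:,2]>70)&(q[:,2]<175)&(abs(b)<140)&(abs(b)>70)&(a>-60)&(a<60)
    for lo in range(-50,60,10):
        k=m&(abs(a-lo)<5); print(lo,k.sum(),np.median(q[k,2]).round(1) if k.sum() else '',end='; ')
    print()
E
```

```text
[555.4 -20.  116.2] [-1.  -0.1  0.4]
-50 0 ; -40 0 ; -30 86 123.9; -20 143 119.3; -10 136 111.2; 0 129 104.7; 10 131 97.2; 20 134 90.9; 30 175 84.2; 40 189 78.1; 50 142 74.4; 
-50 0 ; -40 0 ; -30 332 124.2; -20 199 121.9; -10 207 113.2; 0 216 106.2; 10 200 99.5; 20 193 92.9; 30 181 86.0; 40 204 79.3; 50 136 75.1;
```

>>> servo_tool:
  plan:
    - [0.015, -0.003, -0.024, 0, 0, 0, 0]
    - [0.015, -0.003, -0.024, 0, 0, 0, 0]
    - [0.01, -0.002, -0.026, 0, 0, 0, 0]
    - [0.01, -0.002, -0.026, 0, 0, 0, 0]
    - [0.005, -0.001, -0.022, 0, 0, 0, 0]
    - [0.005, -0.001, -0.02, 0, 0, 0, 0]
    - [0, 0, 0, 0, 0, 0, 0]
    - [0, 0, 0, 0, 0, 0, 0]

```text
clock: 28.8
position: [573.3, -23.7, 74.6]
ee_rot: [0.081, 0.997, -0.001, -0.004]
contact_force: [0.0, 0.3, -0.6]
gripper_width: 0.0
grasp_force: 0.0
```

>>> servo_tool:
  plan:
    - [0, 0, -0.006, 0, 0, 0, 0]
    - [0, 0, -0.005, 0, 0, 0, 0]
    - [0, 0, 0, 0, 0, 0, 0]

```text
clock: 29.18
position: [573.6, -23.5, 71.5]
ee_rot: [0.081, 0.997, -0.001, -0.003]
contact_force: [-0.7, -0.2, 0.5]
gripper_width: -0.0
grasp_force: 0.2
```

>>> servo_tool:
  plan:
    - [0, 0, -0.004, 0, 0, 0, 0]
    - [0, 0, 0, 0, 0, 0, 0]

```text
clock: 29.42
position: [573.7, -23.5, 70.6]
ee_rot: [0.081, 0.997, -0.001, -0.003]
contact_force: [-0.3, -1.1, 2.7]
gripper_width: -0.1
grasp_force: 1.6
```

>>> servo_tool:
  plan:
    - [0, 0, -0.003, 0, 0, 0, 0]
    - [0, 0, 0, 0, 0, 0, 0]

```text
clock: 29.68
position: [573.7, -23.5, 70.6]
ee_rot: [0.081, 0.997, -0.001, -0.003]
contact_force: [-1.6, -0.1, 7.5]
gripper_width: -0.0
grasp_force: 4.0
```

>>> servo_tool:
  plan:
    - [0, 0, 0.02, 0, 0, 0, 0]
    - [0, 0, 0.1, 0, 0, 0, 0]
    - [0, 0, 0.19, 0, 0, 0, 0]
    - [-0.1, 0, 0.19, 0, 0, 0, 0]
    - [-0.19, 0, 0.05, 0, 0, 0, 0]
    - [-0.19, 0, 0, 0, 0, 0, 0]
    - [-0.1, 0, 0, 0, 0, 0, 0]
    - [0, 0, 0, 0, 0, 0, 0]

```text
clock: 30.68
position: [398.4, -23.7, 232.9]
ee_rot: [0.081, 0.997, -0.0, -0.003]
contact_force: [1.7, -0.8, 1.3]
gripper_width: 0.0
grasp_force: 0.0
```

```bash
python3 - <<'E'
from mv import *
s=arm.read_state();print(s['clock'],s['position'].round(1),s['contact_force'].round(1))
d=snap('scene','s7');Q=cloud(d).reshape(-1,3)
yaw=.162;u=np.array([np.sin(yaw),np.cos(yaw)]);t=np.array([-u[1],u[0]])
q=Q[~np.isnan(Q[:,0])];a=(q[:,:2]-(546.7,-18.5))@t; b=(q[:,:2]-(546.7,-18.5))@u
for lo in (-45,-48,45,40): 
    k=(abs(a-lo)<4)&(abs(b)<140)&(q[:,2]>55); print(lo,k.sum(),np.median(q[k,2]).round(1) if k.sum() else '')
cv2.imwrite('pics/v7.png',d['image'][:,:,::-1])
E
```

```text
30.675 [398.4 -23.7 232.9] [ 1.7 -0.8  1.3]
-45 668 72.8
-48 559 72.2
45 451 73.3
40 513 73.1
```

View pics/v7.png

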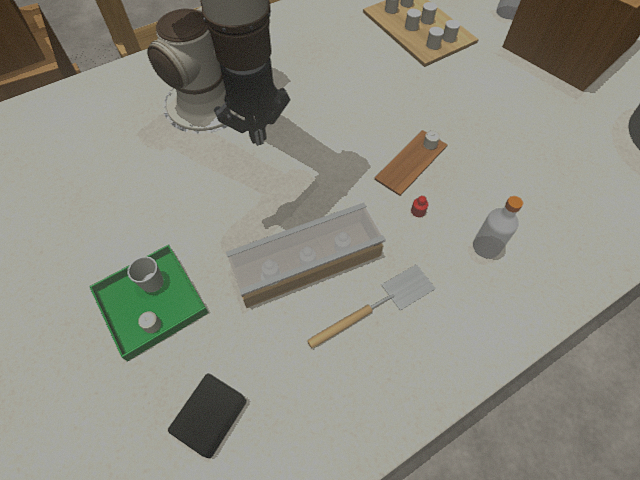

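The lid is shut and flat, at about 73 mm at both edges. Three whole figures stand upright under it, at pixels (270,270), (308,255) and (343,241). The broken one stands in the tray at (149,322), and broken_b and the bystanders have not moved.

```bash
python3 -c "
from bench import arm
print(arm.job_done())"
```

```text
the job is handed in; nothing more can be done
None
```

The job is done and handed in: the broken casting is in the green tray, three whole figures stand upright near the middle of their compartments (within about 3 mm by the camera fit), the lid is shut, and the arm stopped at about 31 s of the 72 s allowed.

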